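# Draw the lamp filter and hold it to the ionising blower

### The arm

A 6-joint arm with a two-finger parallel gripper is mounted at the origin on the work surface. World frame = base frame: x ahead of the robot, y to its left, z up, the work surface at z = 0. Lengths are in m, angles in rad, forces in N, time in s.
With the tool pointing down it reaches from about 0.375 to 0.925 m from the base axis. Payload 5.7 kg.
Tool frame: the origin (TCP) lies between the finger pads; the fingertips stand 11 mm ahead of it and the grasp point (between the pads) lies 8 mm behind it; x points along the fingers, y is the direction in which the jaws open and shut, and the axes are right-handed (so a half turn about x gives the same grasp; the last joint's range is limited). The gripper opens to 85 mm and grips with 20 to 120 N. Pads are 22 mm wide; open, the fingers measure 114 mm over their backs; the gripper's body (76 mm by 85 mm) begins 54 mm behind the grasp point. The pads swing forward as they close: fully open they stand 13 mm farther back than shut.
Start: joints at [1.071, 0.359, 1.51, -0, 1.272, -0.115], TCP at [0.225, 0.556, 0.242] pointing down, gripper open.
Joint ranges: [-2.97, 2.97], [-1.01, 2.36], [0.21, 2.38], [-0.96, 4.11], [0.2, 2.71], [-2.98, 2.98]. Speed limits (rad/s): [2.39, 2.39, 3.14, 3.14, 3.14, 3.14].

### API

Orientations are given as a unit quaternion [w, x, y, z].
In Python, from workcell import * gives the robot as it stands. The module is installed in compiled form; this text tells all that it offers.
- The arm moves only by the shell command python3 -m handwheel 'ROWS' [FORCE]. ROWS is JSON, a list that holds one entry, the list of rows, each a list of 7 numbers: the finger opening in m, from 0 to 0.0854, then the shift along the world's x, y, z in m, then the turn, a rotation vector about the world's x, y, z in degrees. In form: [[[grip, x, y, z, rx, ry, rz], ...]]. A call has 1 to 5 rows; each row is the pose to reach, as a shift and turn from the pose measured when the call began; what a row does not reach only later rows make up. A row lasts 1/10 s, in which the tool goes at most 50 mm and 8.59 degrees, less where a joint would pass 70% of its speed; a pose out of reach is approached as far as the arm can. A call with a gripper value outside its range is refused whole. The fingers move at their own pace and stop on an object; FORCE is the grip in N (left out, the last holds). Time passes only in rows, so rows that repeat a pose let the fingers close. It gives the time, the measured TCP pose, the force and the opening at its end, in the units of the state.
- get_obs(): the state, without advancing time (a new reading comes with each control period).
- camera(name): name is "scene" or "top" or "wrist"; returns a dict with "frame" (384x512x3 uint8, blue, green, red), "K" (3x3 intrinsics, pixels), "k1" (the pictures are not rectified: a ray, as slopes to the right and down, at radius r is drawn at 1 + k1 r^2 times it, then the intrinsics apply), "R" (3x3) and "t" (3): a world point X has camera coordinates R X + t. Camera axes: x right, y down, z forward; pixel columns grow to the right and rows downward; lengths in m; the calibration is good to about 2 mm. A picture is of the moment at which its call begins. There is no depth.
- close_job(): hands the job in, once; it reports no verdict.
The state is a dict: "time_s": time; "q": joint angles; "dq": joint speeds; "joint_torque": joint torques, N m; "tool_pos": TCP position; "tool_rot": TCP orientation; "contact_force": force on the tool from outside, world axes, zero at the start; "torque": the same for the moment, N m; "gripper_width": opening from 0.0 (shut) to 1.0 (fully open).
Only numpy, scipy, OpenCV 4.12 (cv2) and the standard library are available. Lean on these libraries where they do the work, as an engineer would, in place of code of your own. Each camera call takes 0.05 s, during which the arm holds its last target.

### The job

Lift the hinged hood on top of the lamp house right back against its stop so that it stays open, then draw the glass filter (the plate with the bar-shaped grip) out of its slot, leaving the blanking plate with the round knob in the other. Bring the filter to the ionising blower to have the dust blown off: finish still holding it in the gripper, upright and still, about 100 mm in front of the middle of the round outlet grille, glass facing squarely into the air stream and touching nothing else. Leave the other things on the bench where they are.

Things in the scene. Friction and masses are not known exactly. Their poses are not given: they have to be found in the camera images.
- lamp: White lamp house (light source), a fixed box 270 long x 170 wide x 100 mm high. Origin at bench level, straight below the middle of the hood's hinge line; x runs to its rear (away from the fibre socket), y to its left, z up. The box spans x from -150 to +120 mm and y +-85 mm. Its flat top deck is 100 mm above the bench. Two slots for plates are cut in the deck across the box, centred at x = -90 mm and x = -42 mm, y = 0, each 6 mm (x) by 59 mm (y) and 54 mm deep.
- hinge (a point): Middle of the hood's hinge line, on the lamp house deck, 100 mm above the bench; the line runs along the lamp house's y.
- hood (a joint): Opening angle of the hood, rad: 0 closed, lying on the deck; grows as its front edge (lamp -x) is lifted up and back; stop at 1.92. The hood is a light grey metal cover (0.3 kg, 118 long x 112 wide x 32 mm deep, open below) that hides both plates. No spring: let go below about 1.2 rad it falls shut, beyond that it falls back to the stop and stays.
- handle (a point): Middle of the round black handle bar on the hood: bar 10 mm thick, 80 mm long, along the lamp's y, its axis 32 mm clear of the hood's top face and held by a leg at each end. Hood closed, it is 100 mm in front of the hinge line (lamp -x) and 64 mm above the deck; it swings with the hood, about 119 mm from the hinge line. The frame of this point turns with the hood.
- filter: Filter holder: aluminium frame 4 mm thick (x), 56 mm wide (y), 60 mm high (z) with a square glass window, 60 to 90 g, loose. On its top edge sits the bar-shaped grip, 10 mm (x) x 40 mm (y) x 20 mm high. Origin at the middle of the frame's lower edge, z up; grip from z = 60 to 80 mm. It stands in one of the two slots (either one), across the lamp house, its frame standing 6 mm out of the deck and its grip from 6 to 26 mm above the deck.
- glass (a point): Centre of the filter's glass, 30 mm above the filter's lower edge; x is square to the glass.
- blank: Blanking plate in the other slot: same plate without glass, but with a round knob 16 mm across and 20 mm high as its grip. Origin and axes as for the filter. Stays in its slot.
- blower: Grey ionising blower, a fixed box 80 deep (x) x 160 wide (y) x 165 mm high on a 110 x 190 mm foot, top 213 mm above the bench. Origin under its middle at bench level; the air comes out towards its own -x.
- outlet (a point): Middle of the blower's round outlet grille (124 mm across), 45 mm in front of the blower's origin (its -x), 130 mm above the bench; x points into the blower, so a place in front of the outlet has negative x; z up.
- clamp_ring: Bystander: steel clamp ring 100 mm across, 10 mm high, with two wire handles 33 mm high. Origin under its centre.
- wafer_box: Bystander: flat round white wafer box 120 mm across, 21 mm high. Origin under its centre.
- bottle: Bystander: white plastic bottle 64 mm across, 150 mm high. Origin under its centre.
- tweezers: Bystander: steel tweezers 130 mm long, lying. Origin at bench level under their middle.
Not all that is in view belongs to the job. Leave any turquoise look-alike of the blower alone.

How it is judged:
On the way, in this order (a step that is already met when the one before it is completed fails the run):
1. the hood is swung right back to its stop (within 0.1 rad) (value of joint hood above 1.82 rad), for 0.2 s.
2. the filter is drawn clear above the deck of the lamp house, hood still open (z of filter in the frame of lamp above 0.103 m and value of joint hood above 1.7 rad and contact force between the fingers and filter above 0.5 N), for 0.1 s.
At the end, for the whole second after the job is handed in: Filter held still in the fingers, touching nothing else, upright and square to the air stream (0.3 rad), glass centre 50-150 mm before the outlet and within 30 mm of its middle sideways and in height; hood open (above 1.7 rad), blanking plate in its slot (moved under 10 mm) (contact force between the fingers and filter above 0.5 N and x of glass in the frame of outlet between -0.15 and -0.05 m and y of glass in the frame of outlet between -0.03 and 0.03 m and z of glass in the frame of outlet between -0.03 and 0.03 m and angle between the x axis of filter and the x axis of outlet, either way round below 0.3 rad and angle between filter's own z axis and vertical below 0.3 rad and height (world z) of filter above 0.06 m and linear speed of filter below 0.03 m/s and contact force between filter and blower below 0.05 N and contact force between filter and lamp below 0.05 N and contact force between filter and clamp_ring below 0.05 N and contact force between filter and bottle below 0.05 N and value of joint hood above 1.7 rad and distance of blank from where it was at the start of the episode below 0.01 m and contact force between filter and wafer_box below 0.05 N and contact force between filter and tweezers below 0.05 N and contact force between filter and blank below 0.05 N); the arm keeps its last pose, push and grip.
It fails at once if the blanking plate is drawn out of its slot (distance of blank from where it was at the start of the episode above 0.02 m).
It fails at once if a bystander is shifted by more than 30 mm (distance of any of clamp_ring, wafer_box, bottle, tweezers from where it was at the start of the episode above 0.03 m).
It also fails if it takes over 48 s, if anything falls off the work surface, if the arm or the gripper's body presses on something with over 40 N, if the wrist force passes 120 N, or if a joint passes its speed limit or range.

## Working session

There is one attempt and no reset: what is moved stays moved. The work goes in short steps, Python scripts to look and compute and a shell command to move; the robot and the scene stay as the last step left them, time stands still between calls to the robot, and variables do not carry over. Pictures are saved under pics/ and viewed, and the job is handed in when it is done.

```bash
mkdir -p pics; python3 - <<'E'
from workcell import *
import cv2
o=get_obs(); print(o)
for n in("scene","top","wrist"):
    c=camera(n); cv2.imwrite(f"pics/{n}0.png",c["frame"]); print(n,c["K"].tolist(),c["k1"],c["R"].tolist(),c["t"].tolist())
E
```

```text
{'time_s': 0.0, 'q': array([ 1.07091783e+00,  3.59546535e-01,  1.51145725e+00,  2.90934358e-06,
        1.27249300e+00, -1.15122628e-01]), 'dq': array([-0.00210517, -0.00011551,  0.00078494, -0.00010998, -0.00183942,
       -0.00073373]), 'joint_torque': array([ 8.94437198e-04, -5.27640438e+01, -2.78615963e+01,  3.21326957e-05,
        1.34212710e-02,  4.49869970e-05]), 'tool_pos': array([0.22489428, 0.55553286, 0.2414194 ]), 'tool_rot': array([ 0.69385726,  0.13455312,  0.69426666, -0.1358358 ]), 'contact_force': array([-0.41054375, -1.28310473, -0.10091812]), 'torque': array([ 0.07310275,  0.00869279, -0.02371602]), 'gripper_width': 1.0036022245096499}
scene [[364.0861806312345, 0.0, 257.9135593729741], [0.0, 364.0861806312345, 194.15701184678986], [0.0, 0.0, 1.0]] 0.03381366298659108 [[0.880023870565538, 0.47476038427096046, 0.012671415143511382], [0.350105209563383, -0.6304707610028724, -0.6927719406536603], [-0.32091171600835783, 0.6140921730875171, -0.7210454032037248]] [-0.5808585241952618, 0.03288916985436428, 0.9983577177367151]
top [[394.83563111267443, 0.0, 251.36304386635248], [0.0, 394.83563111267443, 188.70118044879862], [0.0, 0.0, 1.0]] -0.0993465225958605 [[-0.014694176109294974, -0.9995042846960392, -0.027843600031746747], [-0.9826377502482908, 0.019585844730610695, -0.18449782240765222], [0.18495170444050035, 0.024649128999769426, -0.9824384395289644]] [0.25324150487565633, 0.5560184941413252, 1.0052436301922931]
wrist [[341.29658713364614, 0.0, 252.4577746828813], [0.0, 341.29658713364614, 198.7675811815726], [0.0, 0.0, 1.0]] -0.10173260927811092 [[0.3759418197739307, 0.9266405905288996, -0.002228032612098846], [0.8899986519767339, -0.3604044725123492, 0.27930452139679857], [0.25801191372621696, -0.10698519606632718, -0.9601999896886001]] [-0.5996428345338779, -0.036771924779294016, 0.37866944285145976]
```

View pics/scene0.png

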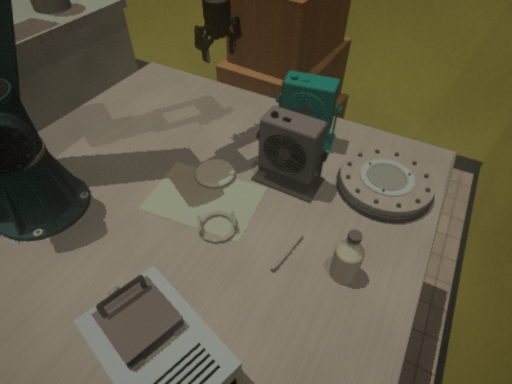

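View pics/top0.png

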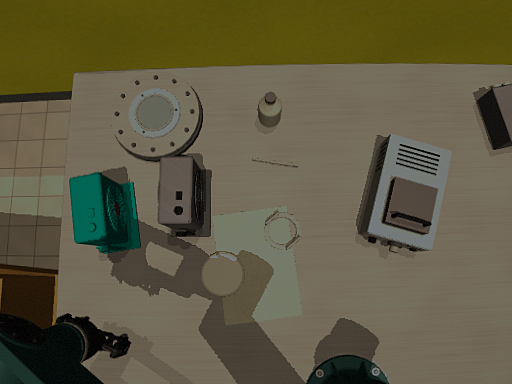

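View pics/wrist0.png

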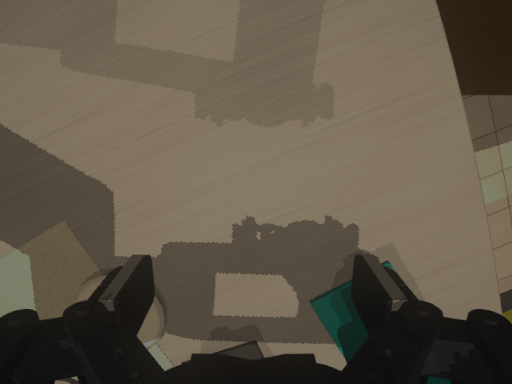

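The top view shows the lamp house with its hood (408,195) and handle (408,220). The grey blower is at (182,195), and its grille faces right in the picture. The turquoise look-alike is at (105,210). Next I'll enlarge the crops.

```bash
cat > h.py <<'E'
import numpy as np, cv2
def ray(c,u,v):
    K=c["K"]; p=cv2.undistortPoints(np.array([[[u,v]]],float),K,np.array([c["k1"],0,0,0,0.]))[0,0]
    d=c["R"].T@np.array([p[0],p[1],1]); o=-c["R"].T@c["t"]; return o,d
def atz(c,u,v,z):
    o,d=ray(c,u,v); return o+d*(z-o[2])/d[2]
def proj(c,X):
    x=c["R"]@np.asarray(X,float)+c["t"]; a,b=x[:2]/x[2]; s=1+c["k1"]*(a*a+b*b)
    return c["K"][0,0]*a*s+c["K"][0,2],c["K"][1,1]*b*s+c["K"][1,2]
def crop(c,x0,y0,x1,y1,f,name):
    im=cv2.resize(c["frame"][y0:y1,x0:x1],None,fx=f,fy=f,interpolation=cv2.INTER_CUBIC)
    im=cv2.convertScaleAbs(im,alpha=1.6,beta=10)
    for u in range((x0+9)//10*10,x1,10):
        cv2.line(im,((u-x0)*f,0),((u-x0)*f,5),(0,0,255),1)
        if u%20==0: cv2.putText(im,str(u),((u-x0)*f,16),0,.4,(0,0,255),1)
    for v in range((y0+9)//10*10,y1,10):
        cv2.line(im,(0,(v-y0)*f),(5,(v-y0)*f),(0,0,255),1)
        if v%20==0: cv2.putText(im,str(v),(6,(v-y0)*f+4),0,.4,(0,0,255),1)
    cv2.imwrite(name,im)
E
python3 - <<'E'
from workcell import *
from h import *
c=camera("top"); crop(c,350,125,460,260,4,"pics/t_lamp.png"); crop(c,60,140,220,260,4,"pics/t_blow.png")
c=camera("scene"); crop(c,70,260,250,384,4,"pics/s_lamp.png"); crop(c,240,60,350,200,4,"pics/s_blow.png")
E
```

```text
(no output)
```

View pics/t_lamp.png

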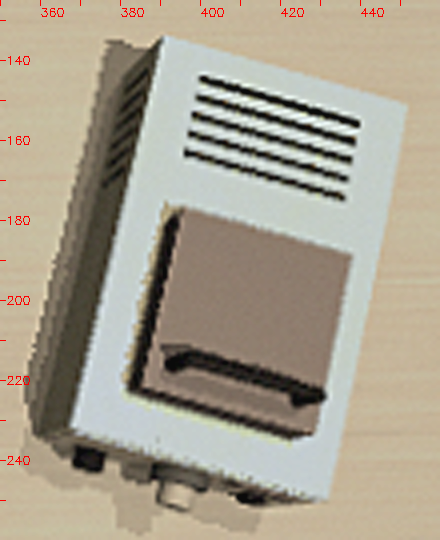

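View pics/t_blow.png

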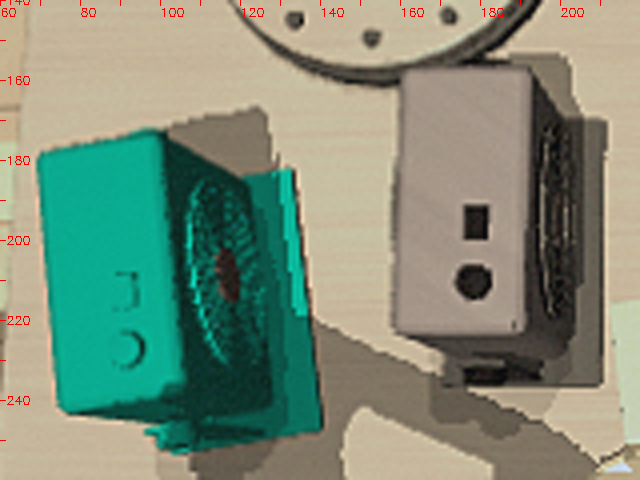

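View pics/s_lamp.png

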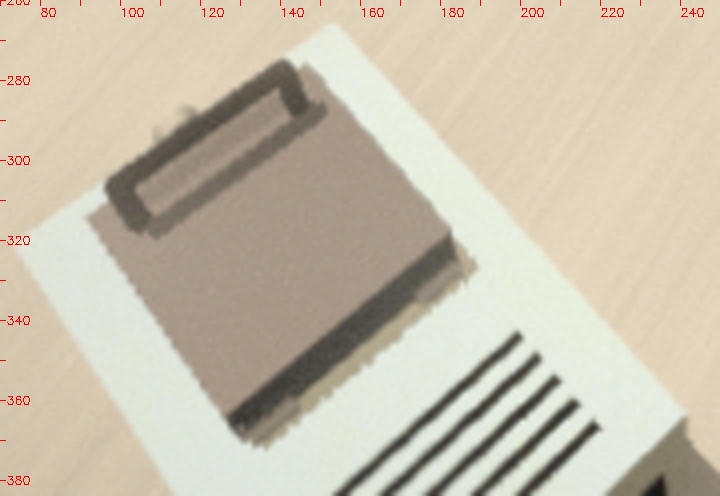

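View pics/s_blow.png

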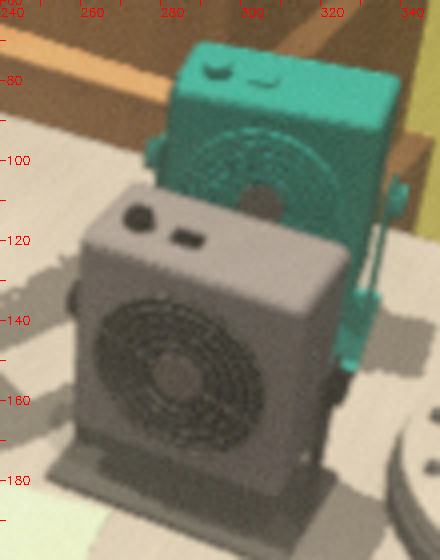

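```bash
python3 - <<'E'
from workcell import *
from h import *
from scipy.optimize import least_squares
t=camera("top"); s=camera("scene")
def T(p,X):
    c,si=np.cos(p[2]),np.sin(p[2]); X=np.asarray(X,float)
    return np.array([p[0]+c*X[0]-si*X[1],p[1]+si*X[0]+c*X[1],X[2]])
def fit(obs,p0):
    f=lambda p:np.concatenate([np.array(proj(c,T(p,X)))-uv for c,X,uv in obs])
    r=least_squares(f,p0,loss='soft_l1'); print(r.x,np.degrees(r.x[2]));print(r.fun.reshape(-1,2).round(1).tolist());return r.x
tl=[(391.2,134.2),(451.7,151.5),(432,250),(367,232)]
for q in tl: print(atz(t,*q,.1).round(4))
L=[(t,(.12,.085,.1),tl[0]),(t,(.12,-.085,.1),tl[1]),(t,(-.15,-.085,.1),tl[2]),(t,(-.15,.085,.1),tl[3]),
(s,(-.15,.085,.1),(153.7,265.5)),(s,(-.15,-.085,.1),(73.7,317.5)),(s,(.12,.085,.1),(241.7,364.5))]
pl=fit(L,[.5,-.2,0])
print("handle pred",T(pl,(-.1,0,.164)),[proj(c,T(pl,(-.1,y,.164))) for c in(t,s) for y in(.04,-.04)])
bl=[(160.5,157),(192.5,157),(191.2,223),(158,223)]
for q in bl: print(atz(t,*q,.213).round(4))
# blower -x faces world -y => yaw ~ +90
B=[(t,(.04,.08,.213),bl[0]) ,(t,(-.04,.08,.213),bl[1]),(t,(-.04,-.08,.213),bl[2]),(t,(.04,-.08,.213),bl[3])]
for sgn in(1,):
  # left (+y) of blower with yaw 90 is world -x (down in image)
  B=[(t,(.04,-.08,.213),bl[0]),(t,(-.04,-.08,.213),bl[1]),(t,(-.04,.08,.213),bl[2]),(t,(.04,.08,.213),bl[3]),(s,(-.045,0,.13),(240+172/4,60+372/4))]
  pb=fit(B,[.5,.35,1.57])
print("outlet",T(pb,(-.045,0,.13)),"goal",T(pb,(-.145,0,.13)))
E
```

```text
[ 0.6916 -0.1306  0.1   ]
[ 0.6417 -0.2908  0.1   ]
[ 0.3853 -0.2116  0.1   ]
[ 0.4349 -0.0477  0.1   ]
[ 0.5544077  -0.17357654 -0.31604557] -18.108077148991722
[[-0.3, -1.2], [0.3, -0.1], [-1.5, -0.0], [-0.7, -1.3], [0.0, -0.8], [-0.9, 2.0], [-1.3, -0.4]]
handle pred [ 0.4593605  -0.14249549  0.164     ] [(np.float64(396.4266920445589), np.float64(213.8919396722486)), (np.float64(428.32518105639264), np.float64(223.4864778416915)), (np.float64(140.5023167270465), np.float64(276.9431190959463)), (np.float64(98.66277788473127), np.float64(305.4761038594112))]
[0.6105 0.4516 0.213 ]
[0.6085 0.3758 0.213 ]
[0.4545 0.3767 0.213 ]
[0.4556 0.453  0.213 ]
[0.53281879 0.41507858 1.5635761 ] 89.58631175693242
[[-1.2, -1.1], [0.6, -1.7], [0.5, 0.9], [-1.2, 1.1], [-0.4, 1.7]]
outlet [0.53249388 0.37007975 0.13      ] goal [0.53177186 0.27008236 0.13      ]
```

```bash
cat > st.py <<'E'
from workcell import *
import numpy as np
from scipy.spatial.transform import Rotation as R
o=get_obs(); r=R.from_quat(o["tool_rot"],scalar_first=True).as_matrix()
print("t",round(o["time_s"],2),"pos",o["tool_pos"].round(4),"F",o["contact_force"].round(1),"w",round(o["gripper_width"],3)); print("toolx",r[:,0].round(3),"tooly",r[:,1].round(3),"yaw y",np.degrees(np.arctan2(r[1,1],r[0,1])).round(1),"q",o["q"].round(2))
E
python3 st.py
```

```text
t 0.35 pos [0.2251 0.556  0.2421] F [-0.7 -0.9 -0.8] w 1.0
toolx [-0. -0. -1.] tooly [ 0.375  0.927 -0.   ] yaw y 68.0 q [ 1.07  0.36  1.51  0.    1.27 -0.12]
```

```bash
python3 -m handwheel '[[[0.06,0.02,-0.04,0.01,0,0,-8.4],[0.06,0.04,-0.08,0.02,0,0,-16.8],[0.06,0.06,-0.12,0.02,0,0,-25.2],[0.06,0.08,-0.16,0.02,0,0,-33.6],[0.06,0.10,-0.20,0.02,0,0,-42]]]'; python3 st.py
```

```text
time_s: 0.85
tool_pos: [0.3256, 0.3545, 0.2623]
tool_rot: [0.598, 0.377, 0.598, -0.377]
contact_force: [0.4, -0.0, 0.1]
gripper_width: 0.701
t 0.85 pos [0.3256 0.3545 0.2623] F [ 0.4 -0.   0.1] w 0.701
toolx [ 0.  0. -1.] tooly [0.902 0.433 0.   ] yaw y 25.6 q [0.68 0.17 1.73 0.   1.24 0.24]
```

```bash
python3 -m handwheel '[[[0.05,0.02,-0.045,0,0,0,-8.4],[0.05,0.04,-0.09,0,0,0,-16.8],[0.05,0.06,-0.135,0,0,0,-25.2],[0.05,0.08,-0.18,0,0,0,-33.6],[0.05,0.10,-0.225,0,0,0,-42]]]';  python3 -m handwheel '[[[0.05,0.01,-0.045,0,0,0,-1],[0.05,0.02,-0.09,0,0,0,-1.7],[0.05,0.025,-0.135,0,0,0,-1.7],[0.05,0.03,-0.18,0,0,0,-1.7],[0.05,0.03,-0.225,0,0,0,-1.7]]]'; python3 st.py
python3 - <<'E'
from workcell import *
from h import *
c=camera("wrist"); cv2.imwrite("pics/w1.png",c["frame"]); 
for y in(.04,-.04): 
    P=np.array([.4594+.3108*y,-.1425+.9505*y,.164]); print(proj(c,P))
E
```

```text
time_s: 1.35
tool_pos: [0.4261, 0.1276, 0.2626]
tool_rot: [0.422, 0.568, 0.422, -0.567]
contact_force: [1.0, 0.6, -0.1]
gripper_width: 0.585
time_s: 1.85
tool_pos: [0.4566, -0.0995, 0.2629]
tool_rot: [0.414, 0.574, 0.413, -0.573]
contact_force: [1.0, -0.4, 0.2]
gripper_width: 0.585
t 1.85 pos [ 0.4566 -0.0995  0.2629] F [ 1.  -0.4  0.2] w 0.585
toolx [ 0.002 -0.    -1.   ] tooly [ 0.949 -0.316  0.002] yaw y -18.4 q [-0.36  0.14  1.76  0.    1.24 -0.04]
(np.float64(273.43051700740267), np.float64(205.2407784171422))
(np.float64(272.07637451315065), np.float64(303.1784941809821))
```

View pics/w1.png

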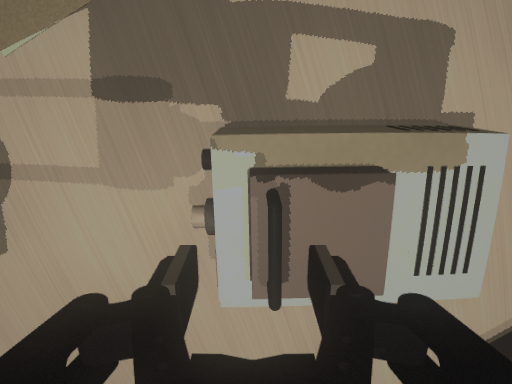

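The wrist picture shows the handle bar at column 274, rows 190–308, within a few pixels of the prediction. I'll go over it and descend.

```bash
python3 -m handwheel '[[[0.05,0.003,-0.041,0,0,0,0.3],[0.05,0.003,-0.041,-0.04,0,0,0.3],[0.05,0.003,-0.041,-0.08,0,0,0.3],[0.05,0.003,-0.041,-0.108,0,0,0.3],[0.05,0.003,-0.041,-0.108,0,0,0.3]]]' 30
python3 - <<'E'
from workcell import *
from h import *
c=camera("wrist"); cv2.imwrite("pics/w2.png",c["frame"]); 
E
```

```text
time_s: 2.4
tool_pos: [0.4572, -0.1456, 0.1519]
tool_rot: [-0.414, -0.571, -0.415, 0.575]
contact_force: [-0.5, 1.0, 1.9]
gripper_width: 0.584
```

View pics/w2.png

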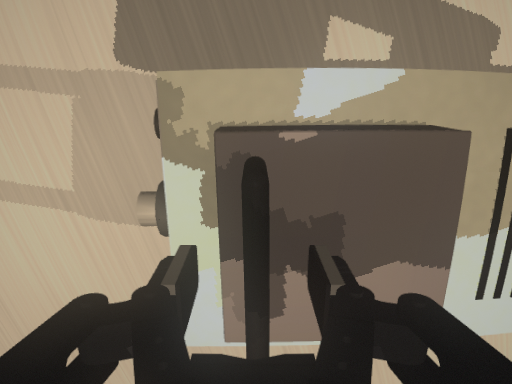

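The bar (column about 257) lies between the fingers, so I'll close on it.

```bash
python3 -m handwheel '[[[0.0,0.0,0,0.0,0,0,0],[0,0,0,0,0,0,0],[0,0,0,0,0,0,0],[0,0,0,0,0,0,0],[0,0,0,0,0,0,0]]]' 30; python3 st.py
python3 - <<'E'
# arc deltas from closed, tool tilt a fraction
import numpy as np
xl=np.array([.9505,-.3108]); 
for th in range(0,100,5):
    a=np.radians(32.6+th); dx=-.1187*np.cos(a)+.1; dz=.1187*np.sin(a)-.064
    print(th,(xl*dx).round(3),round(dz,3))
E
```

```text
time_s: 2.95
tool_pos: [0.4587, -0.1462, 0.1554]
tool_rot: [-0.416, -0.572, -0.413, 0.574]
contact_force: [-3.5, 1.3, 7.5]
gripper_width: 0.097
t 2.95 pos [ 0.4587 -0.1462  0.1554] F [-3.5  1.3  7.5] w 0.097
toolx [-0.    -0.005 -1.   ] tooly [ 0.95  -0.312  0.001] yaw y -18.2 q [-0.45  0.3   1.86 -0.01  0.98 -0.13]
0 [ 0. -0.] -0.0
5 [ 0.006 -0.002] 0.008
10 [ 0.012 -0.004] 0.016
15 [ 0.019 -0.006] 0.024
20 [ 0.027 -0.009] 0.03
25 [ 0.035 -0.011] 0.036
30 [ 0.043 -0.014] 0.041
35 [ 0.052 -0.017] 0.046
40 [ 0.061 -0.02 ] 0.049
45 [ 0.071 -0.023] 0.052
50 [ 0.081 -0.026] 0.054
55 [ 0.09 -0.03] 0.055
60 [ 0.1   -0.033] 0.055
65 [ 0.11  -0.036] 0.054
70 [ 0.12  -0.039] 0.052
75 [ 0.129 -0.042] 0.049
80 [ 0.138 -0.045] 0.046
85 [ 0.147 -0.048] 0.041
90 [ 0.156 -0.051] 0.036
95 [ 0.164 -0.054] 0.03
```

```bash
python3 -m handwheel '[[[0.0,0.006,-0.002,0.008,0.8,2.4,0],[0,0.011,-0.004,0.016,1.6,4.8,0],[0,0.018,-0.006,0.024,2.3,7.1,0],[0,0.026,-0.009,0.03,3.1,9.5,0],[0,0.033,-0.011,0.036,3.9,11.9,0]]]' 30; python3 st.py
```

```text
time_s: 3.45
tool_pos: [0.4912, -0.1562, 0.1924]
tool_rot: [-0.35, -0.522, -0.475, 0.616]
contact_force: [-0.1, 1.3, -5.9]
gripper_width: 0.1
t 3.45 pos [ 0.4912 -0.1562  0.1924] F [-0.1  1.3 -5.9] w 0.1
toolx [-0.209  0.065 -0.976] tooly [ 0.927 -0.304 -0.219] yaw y -18.2 q [-0.42  0.41  1.59 -0.03  1.36 -0.1 ]
```

```bash
python3 -m handwheel '[[[0.0,0.008,-0.003,0.005,0.8,2.4,0],[0,0.017,-0.006,0.01,1.6,4.8,0],[0,0.025,-0.009,0.013,2.3,7.1,0],[0,0.035,-0.012,0.016,3.1,9.5,0],[0,0.044,-0.015,0.018,3.9,11.9,0]]]' 30; python3 -m handwheel '[[[0.0,0.009,-0.003,0.002,0.8,2.4,0],[0,0.018,-0.006,0.002,1.6,4.8,0],[0,0.028,-0.009,0.002,2.3,7.1,0],[0,0.037,-0.012,0.001,3.1,9.5,0],[0,0.046,-0.015,-0.003,3.9,11.9,0]]]' 30;python3 st.py
python3 - <<'E'
from workcell import *
from h import *
c=camera("scene"); crop(c,70,200,270,350,4,"pics/s2.png")
E
```

```text
time_s: 3.95
tool_pos: [0.5352, -0.17, 0.2115]
tool_rot: [-0.28, -0.467, -0.53, 0.65]
contact_force: [-1.8, 3.4, 1.1]
gripper_width: 0.1
time_s: 4.45
tool_pos: [0.5815, -0.1843, 0.2095]
tool_rot: [-0.207, -0.406, -0.579, 0.676]
contact_force: [-2.0, 1.6, -1.4]
gripper_width: 0.101
t 4.45 pos [ 0.5815 -0.1843  0.2095] F [-2.   1.6 -1.4] w 0.101
toolx [-0.585  0.19  -0.788] tooly [ 0.75  -0.244 -0.615] yaw y -18.0 q [-0.39  0.78  1.01 -0.05  2.01 -0.08]
```

View pics/s2.png

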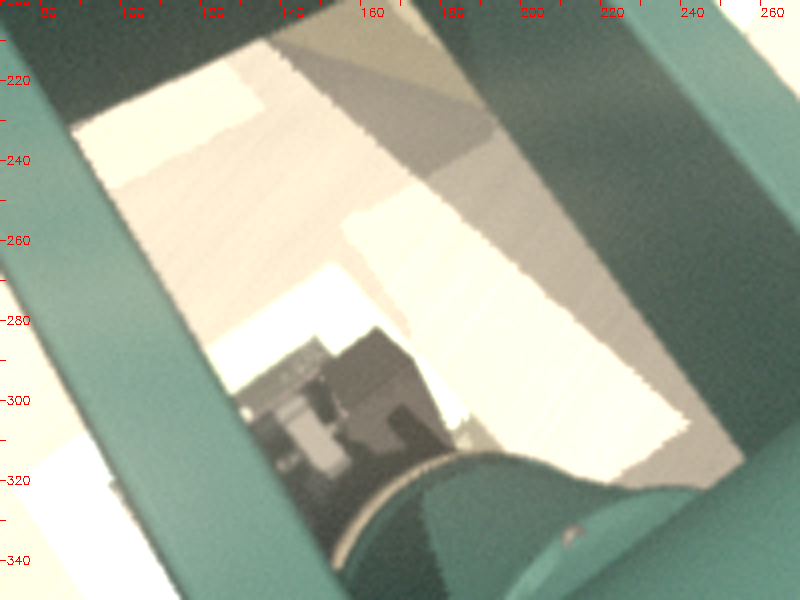

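```bash
python3 -m handwheel '[[[0.0,0.009,-0.003,-0.003,0.6,1.9,0],[0,0.018,-0.006,-0.008,1.2,3.8,0],[0,0.026,-0.009,-0.013,1.9,5.7,0],[0,0.034,-0.011,-0.019,2.5,7.6,0],[0,0.041,-0.014,-0.026,3.1,9.5,0]]]' 30;python3 st.py
python3 - <<'E'
from workcell import *
from h import *
c=camera("top"); crop(c,350,120,470,260,4,"pics/t3.png")
E
```

```text
time_s: 5.0
tool_pos: [0.6254, -0.1981, 0.1845]
tool_rot: [-0.147, -0.354, -0.613, 0.691]
contact_force: [-2.0, 6.4, -2.6]
gripper_width: 0.101
t 5.0 pos [ 0.6254 -0.1981  0.1845] F [-2.   6.4 -2.6] w 0.101
toolx [-0.706  0.23  -0.67 ] tooly [ 0.637 -0.206 -0.743] yaw y -17.9 q [-0.38  0.99  0.73 -0.07  2.25 -0.09]
```

View pics/t3.png

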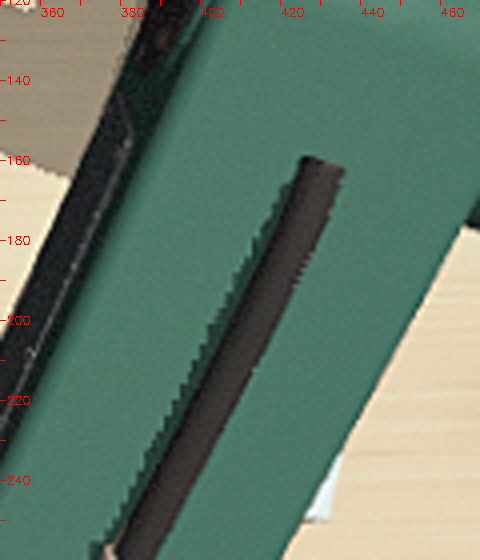

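```bash
python3 -m handwheel '[[[0.0,0.005,-0.002,-0.006,0,0,0],[0,0.01,-0.003,-0.011,0,0,0],[0.04,0.01,-0.003,-0.011,0,0,0],[0.04,0.01,-0.003,-0.011,0,0,0],[0.04,0.01,-0.003,-0.011,0,0,0]]]' 30;python3 st.py
```

```text
time_s: 5.55
tool_pos: [0.6365, -0.2018, 0.1714]
tool_rot: [-0.147, -0.354, -0.613, 0.691]
contact_force: [1.4, 0.1, -0.4]
gripper_width: 0.468
t 5.55 pos [ 0.6365 -0.2018  0.1714] F [ 1.4  0.1 -0.4] w 0.468
toolx [-0.706  0.23  -0.67 ] tooly [ 0.638 -0.206 -0.742] yaw y -17.9 q [-0.38  1.02  0.69 -0.06  2.26 -0.09]
```

```bash
python3 -m handwheel '[[[0.04,0.014,-0.005,0.014,0,0,0],[0.04,0.028,-0.009,0.028,0,0,0],[0.04,0.035,-0.011,0.05,0,0,0],[0.04,0.035,-0.011,0.08,-2,-7,0],[0.04,0.035,-0.011,0.12,-4,-14,0]]]' 30;python3 st.py
```

```text
time_s: 6.05
tool_pos: [0.6715, -0.2128, 0.2863]
tool_rot: [-0.232, -0.43, -0.567, 0.664]
contact_force: [-0.7, -0.4, 0.7]
gripper_width: 0.468
t 6.05 pos [ 0.6715 -0.2128  0.2863] F [-0.7 -0.4  0.7] w 0.468
toolx [-0.524  0.179 -0.833] tooly [ 0.794 -0.25  -0.554] yaw y -17.5 q [-0.39  0.86  0.64 -0.04  2.23 -0.09]
```

```bash
python3 - <<'E'
from workcell import *
import numpy as np
from scipy.spatial.transform import Rotation as R
o=get_obs(); r=R.from_quat(o["tool_rot"],scalar_first=True)
x=np.array([0,0,-1.]);y=np.array([.9505,-.3108,0]);G=R.from_matrix(np.c_[x,y,np.cross(x,y)])
print(np.degrees((G*r.inv()).as_rotvec()),np.array([.49,-.153,.33])-o["tool_pos"])
E
```

```text
[-10.99579664 -31.76717323  -0.3706204 ] [-0.1814974   0.05978982  0.04374171]
```

```bash
python3 -m handwheel '[[[0.05,-0.03,0.01,0.04,-2.2,-6.4,0],[0.05,-0.07,0.023,0.045,-4.4,-12.8,0],[0.05,-0.11,0.036,0.045,-6.6,-19.2,-0.2],[0.05,-0.15,0.05,0.045,-8.8,-25.6,-0.3],[0.05,-0.18,0.06,0.045,-11,-31.8,-0.4]]]' 30;python3 st.py
python3 - <<'E'
from workcell import *
from h import *
c=camera("wrist"); cv2.imwrite("pics/w4.png",c["frame"])
c=camera("top"); crop(c,350,120,470,260,4,"pics/t4.png")
c=camera("scene"); crop(c,70,230,270,380,4,"pics/s4.png")
E
```

```text
time_s: 6.55
tool_pos: [0.4885, -0.1516, 0.3326]
tool_rot: [0.417, 0.574, 0.413, -0.571]
contact_force: [0.6, 0.3, 1.6]
gripper_width: 0.583
t 6.55 pos [ 0.4885 -0.1516  0.3326] F [0.6 0.3 1.6] w 0.583
toolx [ 0.006 -0.002 -1.   ] tooly [ 0.95  -0.311  0.007] yaw y -18.1 q [-0.44  0.15  1.57  0.    1.41 -0.12]
```

View pics/w4.png

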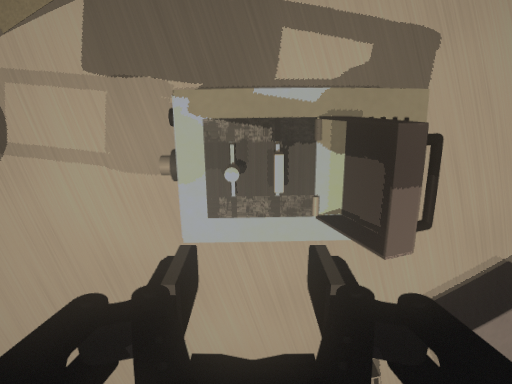

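View pics/t4.png

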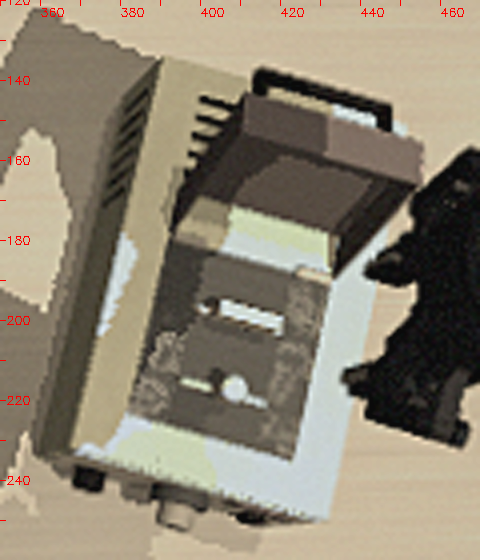

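View pics/s4.png

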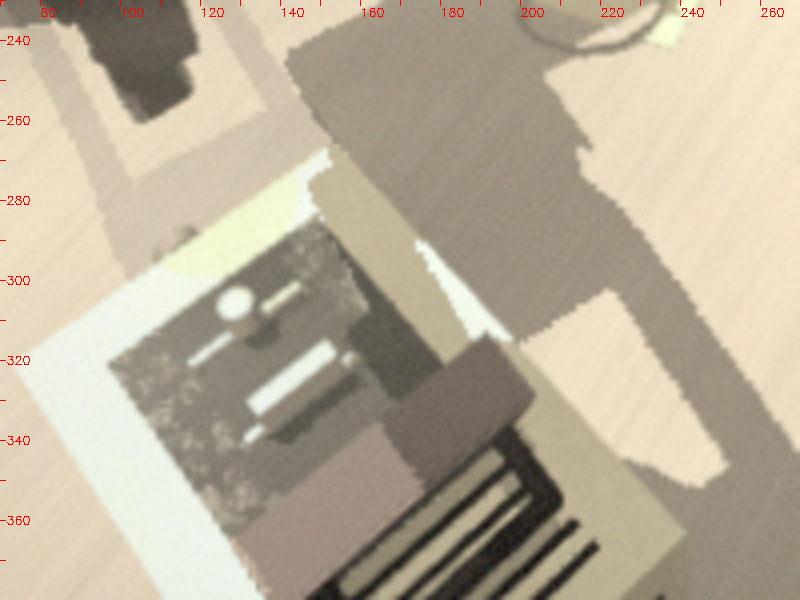

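Candidates: the round knob is the blank (wrist 232,175; top 409,217). The bar-shaped grip is the filter (wrist 279,173; top 413,199), in the rear slot. The close crops confirm the choice. Next I'll measure the bar and check the hood angle against its stop.

```bash
python3 - <<'E'
from workcell import *
from h import *
t=camera("top");w=camera("wrist");s=camera("scene")
p=[.5544,-.1736,-.316]
def T(X):
    c,si=np.cos(p[2]),np.sin(p[2]); return np.array([p[0]+c*X[0]-si*X[1],p[1]+si*X[0]+c*X[1],X[2]])
def inv(P):
    c,si=np.cos(p[2]),np.sin(p[2]); d=np.array(P[:2])-p[:2]; return np.array([c*d[0]+si*d[1],-si*d[0]+c*d[1]])
for n,c,uv in(("t",t,(413,198.7)),("w",w,(279.5,173)),("s",s,(140,323.5))):
    P=atz(c,*uv,.126); print(n,P.round(4),inv(P).round(4))
print("exp",T((-.042,0,.126)))
for n,c,uv in(("t",t,(409,217)),("w",w,(232,175)),("s",s,(125.5,305.5))):
    print("knob",n,inv(atz(c,*uv,.126)).round(4))
for th in(1.7,1.8,1.92):
    a=th+np.arctan2(.064,.1)
    for y in(.04,-.04):
        H=T((-.1187*np.cos(a),y,.1+.1187*np.sin(a))); print(th,y,np.round(proj(t,H),1),np.round(proj(w,H),1))
crop(w,150,60,450,260,2,"pics/w5.png")
E
```

```text
t [ 0.5134 -0.163   0.126 ] [-0.0422 -0.0026]
w [ 0.516  -0.1602  0.126 ] [-0.0407  0.0008]
s [ 0.5108 -0.1626  0.126 ] [-0.0448 -0.0031]
exp [ 0.51447958 -0.16054778  0.126     ]
knob t [-0.0901 -0.0034]
knob w [-0.0886 -0.0012]
knob s [-0.0925 -0.0044]
1.7 0.04 [416.6 142.8] [428.6 143.2]
1.7 -0.04 [448.2 152.3] [416.2 234.2]
1.8 0.04 [416.1 140.5] [433.6 142.1]
1.8 -0.04 [447.4 149.9] [421.4 230.7]
1.92 0.04 [415.2 138.3] [437.5 140.8]
1.92 -0.04 [446.1 147.7] [425.5 226.4]
```

View pics/w5.png

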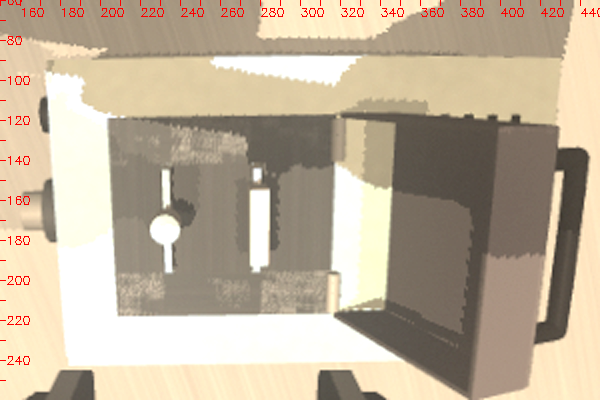

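The handle ends sit where the 1.92 rad stop predicts: wrist (437,140) and (426,226). I'll descend on the filter grip in two stages.

```bash
python3 -m handwheel '[[[0.034,0.025,-0.010,-0.02,0.1,0.35,0],[0.034,0.0255,-0.010,-0.06,0.1,0.35,0],[0.034,0.0255,-0.010,-0.10,0.1,0.35,0],[0.034,0.0255,-0.010,-0.14,0.1,0.35,0],[0.034,0.0255,-0.010,-0.14,0.1,0.35,0]]]' 30;python3 st.py
python3 - <<'E'
from workcell import *
from h import *
c=camera("wrist"); cv2.imwrite("pics/w6.png",c["frame"])
for y in(-.02,.02): print(proj(c,[.5145+.3108*y,-.1605+.9505*y,.126]))
E
```

```text
time_s: 7.35
tool_pos: [0.5169, -0.1629, 0.1873]
tool_rot: [-0.411, -0.57, -0.419, 0.575]
contact_force: [-1.4, 1.0, 0.7]
gripper_width: 0.402
t 7.35 pos [ 0.5169 -0.1629  0.1873] F [-1.4  1.   0.7] w 0.402
toolx [-0.012  0.005 -1.   ] tooly [ 0.95  -0.311 -0.013] yaw y -18.1 q [-0.43  0.34  1.69 -0.    1.12 -0.12]
(np.float64(247.27924331887888), np.float64(252.10033427938046))
(np.float64(246.8872747360947), np.float64(189.3371156330198))
```

View pics/w6.png

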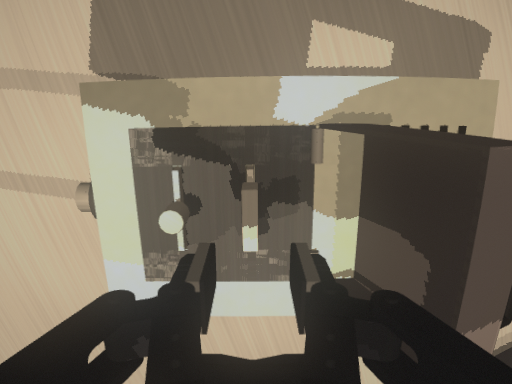

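```bash
python3 st.py; python3 -m handwheel '[[[0.034,-0.001,0.002,-0.03,-0.2,-0.7,0],[0.034,-0.001,0.002,-0.055,-0.2,-0.7,0],[0.034,-0.001,0.002,-0.070,-0.2,-0.7,0],[0.034,-0.001,0.002,-0.070,-0.2,-0.7,0],[0.034,-0.001,0.002,-0.070,-0.2,-0.7,0]]]' 30;python3 st.py
```

```text
t 7.4 pos [ 0.5185 -0.1636  0.1903] F [ 0.3 -0.1 -0.4] w 0.399
toolx [-0.008  0.003 -1.   ] tooly [ 0.95  -0.311 -0.009] yaw y -18.1 q [-0.43  0.34  1.69 -0.    1.12 -0.12]
time_s: 7.9
tool_pos: [0.5198, -0.1626, 0.1221]
tool_rot: [0.417, 0.574, 0.413, -0.571]
contact_force: [-0.2, -0.4, 0.0]
gripper_width: 0.399
t 7.9 pos [ 0.5198 -0.1626  0.1221] F [-0.2 -0.4  0. ] w 0.399
toolx [ 0.007 -0.002 -1.   ] tooly [ 0.95  -0.311  0.007] yaw y -18.1 q [-0.43  0.42  1.77  0.    0.95 -0.12]
```

```bash
python3 -m handwheel '[[[0.034,-0.004,0.001,-0.004,0.1,0.4,0],[0.034,-0.0045,0.0015,-0.005,0.1,0.4,0],[0.034,-0.0045,0.0015,-0.005,0.1,0.4,0]]]' 30;python3 st.py
python3 - <<'E'
from workcell import *
from h import *
c=camera("wrist"); cv2.imwrite("pics/w7.png",c["frame"])
E
```

```text
time_s: 8.2
tool_pos: [0.5156, -0.1612, 0.1178]
tool_rot: [0.415, 0.573, 0.415, -0.572]
contact_force: [0.3, 0.3, -0.0]
gripper_width: 0.397
t 8.2 pos [ 0.5156 -0.1612  0.1178] F [ 0.3  0.3 -0. ] w 0.397
toolx [ 0.001 -0.001 -1.   ] tooly [ 0.95  -0.311  0.001] yaw y -18.1 q [-0.43  0.42  1.78 -0.    0.94 -0.11]
```

View pics/w7.png

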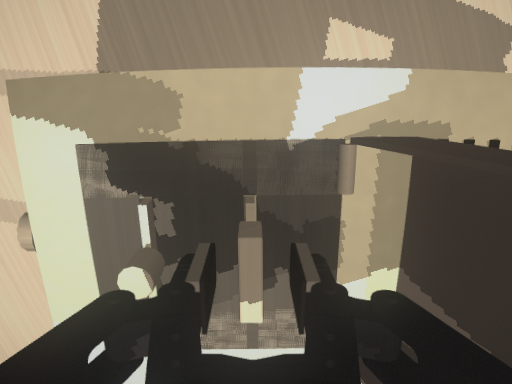

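The grip bar (column 251, rows 225–322) is centred between the pads (columns 205 and 300). Closing.

```bash
python3 -m handwheel '[[[0.0,0,0,0,0,0,0],[0,0,0,0,0,0,0],[0,0,0,0,0,0,0],[0,0,0,0,0,0,0]]]' 40; python3 st.py
```

```text
time_s: 8.65
tool_pos: [0.5154, -0.1612, 0.118]
tool_rot: [0.415, 0.573, 0.415, -0.573]
contact_force: [-1.4, 0.2, 5.5]
gripper_width: 0.102
t 8.65 pos [ 0.5154 -0.1612  0.118 ] F [-1.4  0.2  5.5] w 0.102
toolx [ 0.    -0.001 -1.   ] tooly [ 0.95  -0.311  0.001] yaw y -18.1 q [-0.43  0.42  1.78 -0.    0.95 -0.11]
```

```bash
python3 -m handwheel '[[[0.0,0,0,0.012,0,0,0],[0,0,0,0.024,0,0,0],[0,0,0,0.036,0,0,0],[0,0,0,0.048,0,0,0],[0,0,0,0.06,0,0,0]]]' 40; python3 st.py;  python3 -m handwheel '[[[0.0,0,0,0.02,0,0,0],[0,0,0,0.04,0,0,0],[0,0,0,0.06,0,0,0],[0,0,0,0.08,0,0,0],[0,0,0,0.08,0,0,0]]]' 40;python3 st.py
python3 - <<'E'
from workcell import *
from h import *
c=camera("wrist"); cv2.imwrite("pics/w8.png",c["frame"])
c=camera("top"); cv2.imwrite("pics/t8.png",c["frame"])
c=camera("scene"); cv2.imwrite("pics/s8.png",c["frame"])
E
```

```text
time_s: 9.15
tool_pos: [0.5156, -0.1612, 0.1794]
tool_rot: [0.415, 0.573, 0.415, -0.572]
contact_force: [-0.5, -0.4, -0.6]
gripper_width: 0.104
t 9.15 pos [ 0.5156 -0.1612  0.1794] F [-0.5 -0.4 -0.6] w 0.104
toolx [ 0.001 -0.001 -1.   ] tooly [ 0.95  -0.311  0.001] yaw y -18.1 q [-0.43  0.34  1.72 -0.    1.08 -0.11]
time_s: 9.65
tool_pos: [0.5174, -0.162, 0.2628]
tool_rot: [0.417, 0.574, 0.413, -0.571]
contact_force: [0.5, -0.5, -1.0]
gripper_width: 0.108
t 9.65 pos [ 0.5174 -0.162   0.2628] F [ 0.5 -0.5 -1. ] w 0.108
toolx [ 0.007 -0.003 -1.   ] tooly [ 0.95  -0.311  0.008] yaw y -18.1 q [-0.43  0.25  1.61 -0.    1.27 -0.11]
```

View pics/w8.png

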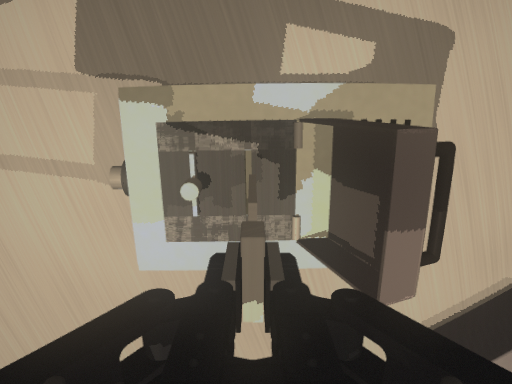

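View pics/s8.png

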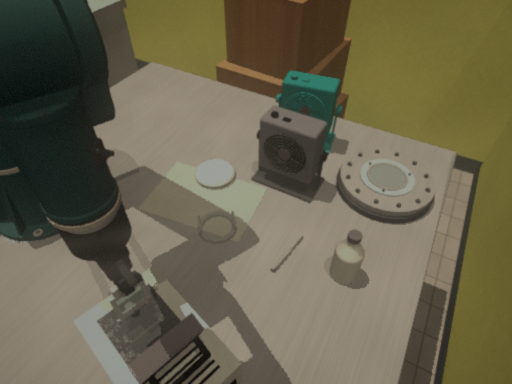

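View pics/t8.png

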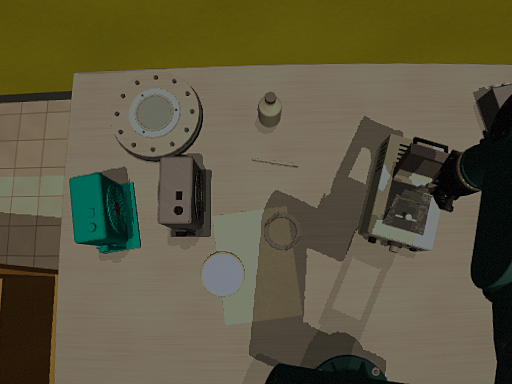

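The filter is out and the blank remains in its slot (knob at wrist 190,190). The bystanders haven't moved. Carrying to the blower.

```bash
python3 -m handwheel '[[[0.0,0,0.03,0.0,0,0,4],[0,0,0.07,0,0,0,12],[0,0,0.11,0,0,0,20],[0,0,0.15,0,0,0,28],[0,0,0.19,0,0,0,36]]]' 60;  python3 -m handwheel '[[[0.0,0,0.035,0.0,0,0,8],[0,0,0.07,0,0,0,16],[0,0,0.11,0,0,0,24],[0,0,0.15,0,0,0,32],[0,0,0.18,0,0,0,40]]]' 60;python3 st.py
```

```text
time_s: 10.3
tool_pos: [0.5139, 0.0305, 0.2574]
tool_rot: [0.572, 0.414, 0.573, -0.415]
contact_force: [0.8, 0.3, -0.8]
gripper_width: 0.1
time_s: 10.8
tool_pos: [0.5127, 0.2126, 0.2559]
tool_rot: [0.679, 0.191, 0.682, -0.193]
contact_force: [0.6, -0.2, -0.1]
gripper_width: 0.099
t 10.8 pos [0.5127 0.2126 0.2559] F [ 0.6 -0.2 -0.1] w 0.099
toolx [-0.004 -0.001 -1.   ] tooly [ 0.522  0.853 -0.003] yaw y 58.6 q [ 0.27  0.28  1.59 -0.    1.27 -0.75]
```

```bash
python3 -m handwheel '[[[0.0,0.004,0.012,-0.01,0,0,8],[0,0.008,0.024,-0.02,0,0,16],[0,0.012,0.036,-0.03,0,0,24],[0,0.012,0.048,-0.04,0,0,31],[0,0.012,0.048,-0.04,0,0,31]]]' 60;python3 st.py
python3 - <<'E'
from workcell import *
from h import *
c=camera("top"); cv2.imwrite("pics/t9.png",c["frame"])
c=camera("scene"); crop(c,150,60,350,210,4,"pics/s9.png")
E
```

```text
time_s: 11.3
tool_pos: [0.5228, 0.2611, 0.2129]
tool_rot: [0.704, 0.0, 0.71, -0.004]
contact_force: [-1.1, -0.2, -0.4]
gripper_width: 0.103
t 11.3 pos [0.5228 0.2611 0.2129] F [-1.1 -0.2 -0.4] w 0.103
toolx [-0.008 -0.005 -1.   ] tooly [ 0.006  1.    -0.005] yaw y 89.7 q [ 0.35  0.37  1.57 -0.    1.21 -1.22]
```

View pics/t9.png

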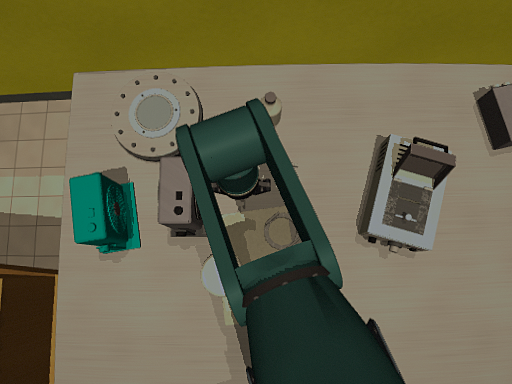

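View pics/s9.png

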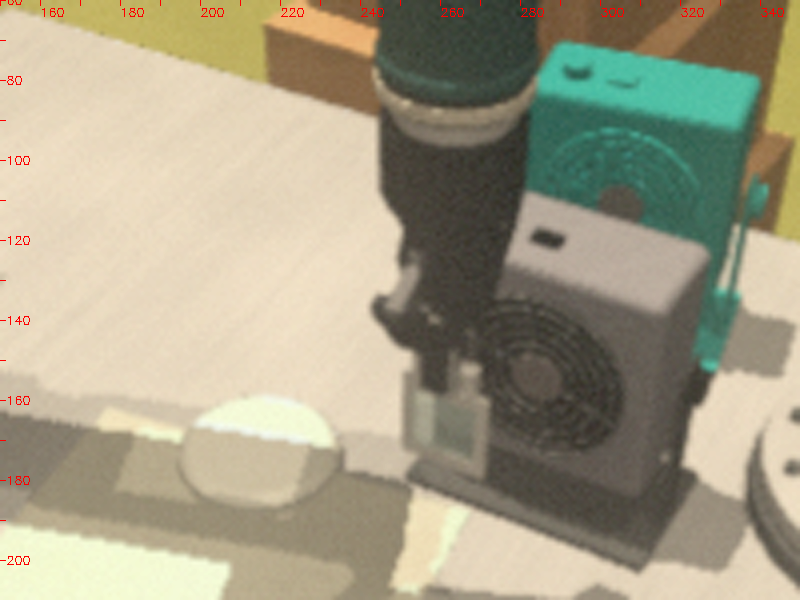

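```bash
python3 -m handwheel '[[[0.0,0.003,0.003,-0.014,0,-0.3,0],[0,0.006,0.006,-0.028,0,-0.3,0],[0,0.009,0.009,-0.041,0,-0.3,0],[0,0.009,0.009,-0.041,0,-0.3,0],[0,0.009,0.009,-0.041,0,-0.3,0]]]' 60;python3 st.py
python3 - <<'E'
from workcell import *
from h import *
c=camera("scene"); crop(c,200,60,350,210,4,"pics/s10.png")
print(proj(c,[.532,.270,.13]),"corners",[np.round(proj(c,[.532+a,.27,b]),1).tolist() for a,b in((-.028,.10),(.028,.10),(-.028,.16),(.028,.16))])
E
```

```text
time_s: 11.9
tool_pos: [0.5326, 0.2689, 0.1733]
tool_rot: [0.707, 0.002, 0.708, -0.006]
contact_force: [0.7, -1.2, -1.5]
gripper_width: 0.098
t 11.9 pos [0.5326 0.2689 0.1733] F [ 0.7 -1.2 -1.5] w 0.098
toolx [-0.001 -0.005 -1.   ] tooly [ 0.011  1.    -0.005] yaw y 89.4 q [ 0.35  0.42  1.59 -0.    1.13 -1.2 ]
(np.float64(264.8529901249806), np.float64(177.50639031155046)) corners [[254.8, 182.4], [274.4, 189.9], [255.0, 164.7], [275.6, 172.3]]
```

View pics/s10.png

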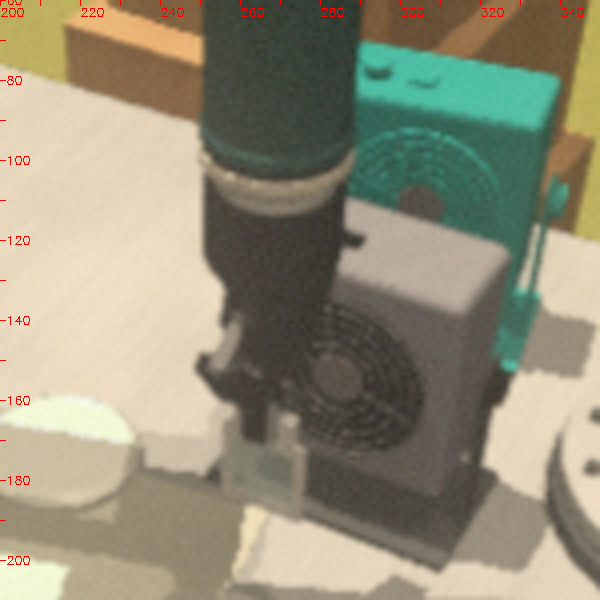

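The filter's lower corners at about (255.5,182) and (275,190) match the predicted (254.8,182.4) and (274.4,189.9). I'll let it settle, then hand in.

```bash
python3 -m handwheel '[[[0,0,0,0,0,0,0],[0,0,0,0,0,0,0],[0,0,0,0,0,0,0],[0,0,0,0,0,0,0],[0,0,0,0,0,0,0]]]' 60; python3 st.py; python3 -c "
from workcell import *
print(abs(get_obs()['dq']).max()); print(close_job())"
```

```text
time_s: 12.45
tool_pos: [0.533, 0.269, 0.174]
tool_rot: [0.707, 0.002, 0.707, -0.006]
contact_force: [-0.6, -0.0, -0.6]
gripper_width: 0.1
t 12.45 pos [0.533 0.269 0.174] F [-0.6 -0.  -0.6] w 0.1
toolx [-0.    -0.005 -1.   ] tooly [ 0.011  1.    -0.005] yaw y 89.4 q [ 0.35  0.42  1.59 -0.    1.13 -1.2 ]
0.002488201707017221
the job is handed in; nothing more can be done
None
```

I swung the hood back to its stop, drew the filter (bar-shaped grip) out of the rear slot, and handed the job in at about 12.5 s. It finished held upright in front of the grey blower's grille. The blanking plate stayed in the front slot.

- **Filter position:** the glass is about 100 mm in front of the outlet and within about 2 mm of its middle. The filter's lower corners in the scene picture matched the prediction to about 1 pixel.
- **Filter hold:** the tool is vertical, square to the air stream to within about 1°, and still. The grip is on the bar at 60 N. The last force reading, under 1 N, shows no outside contact.
- **Hood:** with the handle released, its ends in the wrist picture matched the 1.92 rad stop. It still looked open in the later top view.
- **Blank and bystanders:** the knob was still in its place in the top view at about 11 s. I saw no bystander shifted in the pictures after the filter came out, but I only checked this by eye. The arm hid some of them in the last views.

No check failed. The calibration and the wrist view disagreed by 2–3 mm on the grip bar before the grasp, so I corrected the position by eye there.

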